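# Feed one casting from the slide-gate hopper to the trimming nest

## Task

Pull the hopper's bottom slide gate just far enough open to let one casting drop into the run-out, with the other two staying up in the hopper, and push the gate fully shut again before you take the casting. Then bring the casting to the trimming nest: it comes out standing on edge, so lay it down flat with its open side (with the round bosses) up, take it again by its long sides and set it flat on the nest plate, snug against the two side stops and the end stop. Let go of it and leave the other things on the bench where they are.

Things in the scene. Friction and masses are not known exactly. Their poses are not given: they have to be found in the camera images.
- hopper: Grey fixed feed hopper with a chute, on skids. Origin: under the middle of its box, 14 mm above the bench (sizes from here: box x -62..62, y -59..59, to z = 204 mm, back lip to 232). +x: to its back; +y: the way the gate pulls open. Three cells at y = -36, 0, +36 mm hold one casting each, on edge on the gate (top z = 149). A slick ramp leads to the run-out on the -x side (x -205..-62, y -66..66).
- lane (a point): In the run-out, where the first casting comes to rest by itself: on edge, length along hopper x, centred about here (to 8 mm along, 3 mm across) within a second. The point lies on the lane's floor, 26 mm above the bench. Its lane is 32 mm wide between 4 mm thick walls 15 mm high (tops 41 mm above the bench); end stop 28 mm high, 56 mm from here towards hopper -x.
- gate (a joint): Opening of the bottom slide gate, m: 0 fully shut (end stop), 0.115 fully open; starts 0 to 0.005. Slides along hopper +y, 3 to 6 N of friction (the castings rub on it), stays where it is left. Pulling uncovers the first cell (y = -36 mm): wholly open at 0.032; beyond about 0.047 the casting of the middle cell begins to drop too.
- gate_handle (a point): Middle of the gate's black bar handle: level, along hopper x, 12 mm thick, 84 mm long (posts at +-34 mm), 197 mm above the bench, 34 mm above the gate plate, 53 mm off the hopper's side when shut. It can be pinched from above, closing along hopper y.
- casting_1_centre (a point): Centre of the first cell's casting, the first to drop: cast aluminium housing half, 60 (own x) x 110 (own y) x 26 mm (own z, out of its open side), 0.14 kg, 6 mm walls round a sunk web; round bosses at own x -12..12, y -28..24 mm stand 2 mm above the rim. On edge in hopper and run-out: own x up, z to hopper -y, y to hopper -x; only the walls are 26 mm thick.
- casting_2_centre (a point): Centre of the like casting in the middle cell (hopper y = 0), standing 30 mm above the gate; stays in the hopper.
- casting_3_centre (a point): Centre of the like casting in the third cell (hopper y = +36 mm), standing 30 mm above the gate; stays in the hopper.
- nest: Trimming nest, fixed: dark plate on feet, x -70..90, y -53..93 mm, top at z = 14 mm, with three fixed brown clamp blocks (21 mm high) as stops. Origin: on the bench below the middle of the seat. A seated casting is centred here, length along nest x, its centre at z = 27 mm; its long side touches the side stops (towards +y), its end the end stop (towards +x). Its other two sides are free.
- side_stop (a point): Contact face of one side stop, at nest x = -36, y = +30.5 mm, 5 mm above the plate; the like one is at x = +36 mm. Each is a clamp block 26 mm wide and 58 mm long, pointing away to nest +y; 46 mm is free between them. They touch the casting's lower 9 mm.
- end_stop (a point): Contact face of the end stop, at nest x = +55.5, y = 0, 5 mm above the plate: the side of a clamp block 58 mm long (nest y -29..29 mm) and 26 mm deep (towards nest +x).
- trimmed: Bystander: another casting, already trimmed, 67 x 100 x 28 mm, lying on the cardboard sheet; origin at the centre of its underside. (The sheet is 5 mm thick and begins 0.57 m ahead of the robot; nearer than that the bench is at z = 0.)
- spare_block: Bystander: loose clamp block with a knob, 25 x 54 x 29 mm, origin at the centre of its underside.
- spare_block2: Bystander: loose clamp block, 24 x 63 x 28 mm, origin at the centre of its underside.
Mind the look-alikes: they are no part of the job. What is shaped like the part that bears casting_1_centre but blue is not meant.

How it is judged (in metres and radians):
On the way, in this order (a step that is already met when the one before it is completed fails the run):
1. one casting has dropped through the open gate (z of casting_1_centre in the frame of hopper below 0.11 m and value of joint gate above 0.012 m), for 0.02 s.
2. the gate is shut again with the casting still standing in the run-out (value of joint gate below 0.004 m and x of casting_1_centre in the frame of hopper below -0.12 m and z of casting_1_centre in the frame of hopper below 0.055 m), for 0.2 s.
3. the casting has been laid down flat, open side up, and let go (angle between casting_1_centre's own z axis and vertical below 0.12 rad and height (world z) of casting_1_centre below 0.04 m and contact force between casting_1 and the fingers below 0.05 N), for 0.1 s.
At the end, for the whole second after the job is handed in: Casting lies on the nest plate, open side up (tilt < 3 deg), centre within 3.5 mm of the seat's middle in x and y, length within 3.5 deg of nest x (against all three stops), at rest, let go. Gate shut (< 4 mm), the other two castings standing in their cells (x of casting_1_centre in the frame of nest between -0.0035 and 0.0035 m and y of casting_1_centre in the frame of nest between -0.0035 and 0.0035 m and z of casting_1_centre in the frame of nest between 0.024 and 0.03 m and angle between casting_1_centre's own z axis and vertical below 0.05 rad and angle between the y axis of casting_1_centre and the x axis of nest, either way round below 0.06 rad and linear speed of casting_1 below 0.02 m/s and value of joint gate below 0.004 m and z of each of casting_2_centre, casting_3_centre in the frame of hopper above 0.165 m); the robot touches nothing.
It fails at once if a second casting drops or is lifted out of the hopper (z of any of casting_2_centre, casting_3_centre in the frame of hopper below 0.15 m or z of any of casting_2_centre, casting_3_centre in the frame of hopper above 0.24 m).
It fails at once if a bystander is moved more than 25 mm (distance of any of trimmed, spare_block, spare_block2 from where it was at the start of the episode above 0.025 m).
It also fails if it takes over 61 s, if anything falls off the work surface, if the arm or the gripper's body presses on something with over 40 N, if the wrist force passes 120 N, or if a joint passes its speed limit or range.

## Robot

A 7-joint arm with a two-finger parallel gripper is mounted at the origin on a cart in front of the work surface, level with it; the furniture and walls round the work are solid. World frame = base frame: x ahead of the robot, y to its left, z up, the work surface at z = 0. Lengths are in mm, angles in degrees, forces in N, time in s.
With the tool pointing down it reaches from about 400 to 925 mm from the base axis. Payload 5.6 kg.
Tool frame: the origin (TCP) lies midway between the tips of the shut fingers; the grasp point (between the pads) lies 19 mm behind it (bot.grip_depth is the distance from the TCP to the grasp point, in mm); z points along the fingers, y is the line along which they close (so a half turn about z gives the same grasp; the last joint's range is limited). The gripper opens to 85 mm and grips with 20 to 120 N. Pads are 22 mm wide; open, the fingers measure 114 mm over their backs; the gripper's body (76 mm by 85 mm) begins 54 mm behind the grasp point. The pads swing forward as they close: fully open they stand 13 mm farther back than shut.
Start: joints at [68.01, 26.786, -0.665, 91.828, 0.344, 61.387, -3.226], TCP at [217.216, -612.638, 231.29] pointing down, gripper open.
Joint ranges: [-144.91, 144.91], [-17.63, 115.5], [-89.93, 88.59], [15.96, 139.68], [-74.01, 254.01], [8.47, 105.57], [-167.45, 167.45]. Speed limits (degrees/s): [147.25, 147.25, 180, 180, 180, 180, 180].

## Interface

Orientations are given as [roll, pitch, yaw] about the fixed x, y, z axes, in that order (R = Rz(yaw) Ry(pitch) Rx(roll)).
In Python, from rig import bot gives the robot as it stands.
- The arm moves only by the tool move_arm, never from a script. Its argument "rows" is a list of rows, each a list of 7 numbers: the closure, from 0 (fully open) to 1 (shut), then the shift along the tool's x, y, z in mm, then the turn, a rotation vector about the tool's x, y, z in degrees. A call has 1 to 8 rows; each row shifts and turns the commanded pose from where the row before left it, along the tool's axes as they then stand; what a row does not reach is not made up. A row lasts 1/12 s, in which the tool goes at most 41.7 mm and 7.16 degrees, less where a joint would pass 70% of its speed; a pose out of reach is approached as far as the arm can. A call is refused whole if a number of a shift passes 41.7 or a number of a turn 7.16, either way. A call with a gripper value outside its range is refused whole. The fingers move at their own pace and stop on an object; "force" is the grip in N (left out, the last holds). Time passes only in rows, so rows that do not move let the fingers close. It gives the time, the measured TCP pose, the force, the opening and the grip force at its end, in the units of the state.
- bot.sense(): the state, without advancing time (a new reading comes with each control period).
- bot.read_camera(name): name is "scene" or "top"; returns the picture (480x640x3 uint8, red, green, blue); there is no depth.
- bot.camera_info(name): a dict with "fx", "fy", "cx", "cy" (pixels), "dist_coeffs" ([k1, k2, p1, p2, k3] as OpenCV has them; the pictures are not rectified), "rvec" (rotation vector, rad) and "tvec" (3), from world to camera coordinates, as OpenCV has them. Camera axes: x right, y down, z forward; pixel columns grow to the right and rows downward; lengths in mm; the calibration is good to about 2 mm. A picture is of the moment at which its call begins. camera_info takes no time and is no camera call.
- bot.close_job(): hands the job in; it is judged then, once.
Trained networks look in the newest picture that a camera, given by its name, has taken for a name from the list of things; names that differ only in an ending like _2 or _b are one class to them, and where a whole thing is asked for, a point or a joint stands for the part that bears it (a point fixed in the world has none). Each returns a list of dicts, best first, with "confidence" (0 to 1); they miss things now and then, are a little off and sometimes report something else, mostly with a low value. They report only what shows in the picture. A call takes as long as a camera call. They do not tell look-alikes from the thing itself.
- bot.spot_in(camera, thing): "uv" ([column, row] in pixels, amid what is visible of it).
- bot.trace(camera, thing): "pixels" (480x640 bool, what is visible of it) and "uv" ([column, row] in pixels, amid what is visible of it).
- bot.pinpoint(camera, thing): "uv" ([column, row] in pixels: a listed point, or the origin of a listed thing).
The state is a dict: "time": time; "joint_positions": joint angles; "dq": joint speeds; "tau": joint torques, N m; "position": TCP position; "eef_rot": TCP orientation; "ft_force": force on the tool from outside, world axes, zero at the start; "ft_torque": the same for the moment, N m; "opening": opening from 0.0 (shut) to 1.0 (fully open); "grasp_force": force on a finger pad.
Only numpy, scipy, OpenCV 4.12 (cv2) and the standard library are available. Lean on these libraries where they do the work, as an engineer would, in place of code of your own. Each camera call takes 0.05 s, during which the arm holds its last target. There are 200 camera calls.

## Working session

There is one attempt and no reset: what is moved stays moved. The work goes in short steps, Python scripts to look and compute and a tool call to move; the robot and the scene stay as the last step left them, time stands still between calls to the robot, and variables do not carry over. Pictures are saved under pics/ and viewed, at most 10 in all, crops included, and the job is handed in when it is done.

Besides the shell and the picture viewer there is one more tool, called by a JSON object that holds its "api" and its "payload", one argument or row to a line. move_arm: Moves the arm, as the interface text tells. Its arguments: {"type":"object","properties":{"rows":{"type":"array"},"force":{"type":"number"}},"required":["rows"]}

```bash
mkdir -p pics; ls
cat > h.py <<'E'
from rig import bot
import numpy as np, cv2
from scipy.spatial.transform import Rotation as R
def cam(n):
    i=bot.camera_info(n); K=np.array([[i['fx'],0,i['cx']],[0,i['fy'],i['cy']],[0,0,1]])
    return K,np.array(i['dist_coeffs'],float),np.array(i['rvec'],float).reshape(3),np.array(i['tvec'],float).reshape(3)
def ray(n,uv):
    K,d,r,t=cam(n); p=cv2.undistortPoints(np.array([[uv]],float),K,d)[0,0]
    M=R.from_rotvec(r).as_matrix(); return -M.T@t, M.T@np.array([p[0],p[1],1])
def atz(n,uv,z):
    o,v=ray(n,uv); return o+v*(z-o[2])/v[2]
def tri(a,b):
    # two (cam,uv): midpoint and gap
    o,v=ray(*a);p,w=ray(*b); v=v/np.linalg.norm(v);w=w/np.linalg.norm(w)
    s=np.linalg.lstsq(np.c_[v,-w],p-o,rcond=None)[0]; A=o+s[0]*v;B=p+s[1]*w
    return (A+B)/2,np.linalg.norm(A-B)
def proj(n,P):
    K,d,r,t=cam(n); return cv2.projectPoints(np.array(P,float).reshape(-1,1,3),r,t,K,d)[0][:,0]
def save(n,f):
    im=bot.read_camera(n); cv2.imwrite('pics/'+f,im[:,:,::-1]); return im
E
python3 - <<'E'
from h import *
np.set_printoptions(precision=1,suppress=True)
for n in('scene','top'):
    save(n,n+'0.png')
    o,_=ray(n,(320,240)); print(n,o)
    for t in('hopper','lane','gate_handle','casting_1_centre','nest','side_stop','end_stop','trimmed','spare_block'):
        for D in bot.pinpoint(n,t)[:4]: print(t,np.array(D['uv']),round(D['confidence'],2))
s=bot.sense();print(s['time'],s['position'],s['eef_rot'])
E
```

```text
pics
scene [-152.2  510.7  636.8]
hopper [408.2 266.1] 0.76
hopper [356.4 190.4] 0.36
lane [458.9 301.6] 0.78
gate_handle [354.6 188.4] 0.7
casting_1_centre [350.4 222.5] 0.94
casting_1_centre [434.1 181.7] 0.78
nest [238.3 348.1] 0.61
nest [414.4 184.8] 0.36
nest [393.  185.2] 0.32
side_stop [220.3 358.4] 0.77
end_stop [233.7 319.5] 0.66
trimmed [280.3 257.6] 0.8
spare_block [215. 280.] 0.81
spare_block [252.3 267.6] 0.63
top [ 464.9  153.9 1001.1]
lane [428.8 317.8] 0.65
gate_handle [369.7 215.9] 0.94
casting_1_centre [399.4 153.4] 0.98
casting_1_centre [459.4 225.4] 0.56
nest [232.5 282. ] 0.68
side_stop [210.8 289.8] 0.76
side_stop [416.1 221.9] 0.52
end_stop [240.9 253.1] 0.64
trimmed [320.2 171.7] 0.9
trimmed [211.8 291.1] 0.39
spare_block [282. 174.] 0.88
spare_block [246.8 177.8] 0.81
1.0 [ 217.2 -612.6  231.3] [-180.     0.    19.5]
```

View pics/scene0.png

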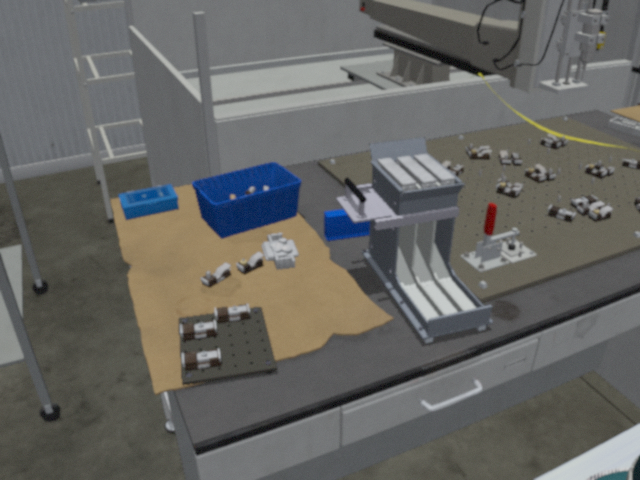

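View pics/top0.png

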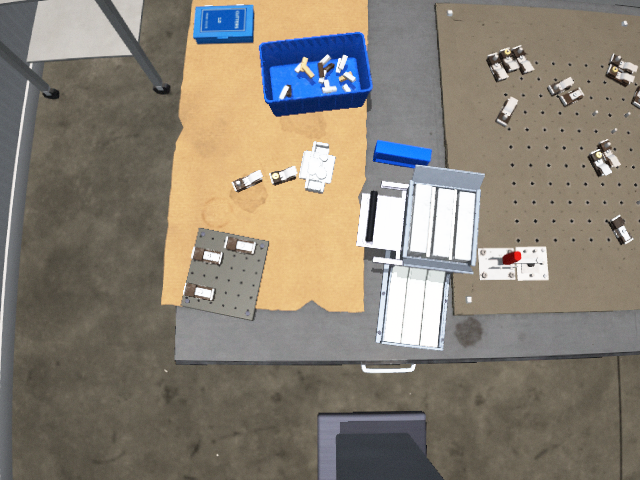

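Run:
```python
from h import *
np.set_printoptions(precision=1,suppress=True)
print('handle',atz('top',(369.7,215.9),197),atz('scene',(354.6,188.4),197),tri(('top',(369.7,215.9)),('scene',(354.6,188.4))))
print('lane',atz('top',(428.8,317.8),26),atz('scene',(458.9,301.6),26))
print('hopper',atz('scene',(408.2,266.1),14))
print('nest',atz('top',(232.5,282),0),atz('scene',(238.3,348.1),0))
print('side',atz('top',(210.8,289.8),19),atz('scene',(220.3,358.4),19))
print('end',atz('top',(240.9,253.1),19),atz('scene',(233.7,319.5),19))
print('c top',atz('top',(459.4,225.4),193), atz('top',(399.4,153.4),18))
```

```text
handle [637.5  78.6 197. ] [643.6  72.9 197. ] (array([636.1,  78.2, 201.5]), np.float64(1.9448207975811649))
lane [473.6 -47.6  26. ] [476.3 -49.8  26. ]
hopper [625.  -40.9  14. ]
nest [547.1 335.4   0. ] [554.4 329.8   0. ]
side [530.3 374.4  19. ] [522.2 368.4  19. ]
end [602.4 316.6  19. ] [605.8 319.4  19. ]
c top [621.9 -69.9 193. ] [806.6  -2.2  18. ]
```

The blue casting-shaped object at top (403,153) is the look-alike; the meant castings are the white ones in the hopper, top (417..467,222). The gate handle is the black bar at (372,216). The first cell is the rightmost one, away from the handle. One enlarged crop will confirm this and give corners.

Run:
```python
import cv2,numpy as np
im=cv2.imread('pics/top0.png')
a=cv2.resize(im[150:360,345:495],None,fx=2.8,fy=2.8,interpolation=cv2.INTER_CUBIC)
b=cv2.resize(im[215:330,172:282],None,fx=3.4,fy=3.4,interpolation=cv2.INTER_CUBIC)
o=np.zeros((588,800,3),np.uint8);o[:a.shape[0],:a.shape[1]]=a;o[:b.shape[0],425:425+b.shape[1]]=b[:,:375]
cv2.imwrite('pics/crop1.png',o)
```

```text
(no output)
```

View pics/crop1.png

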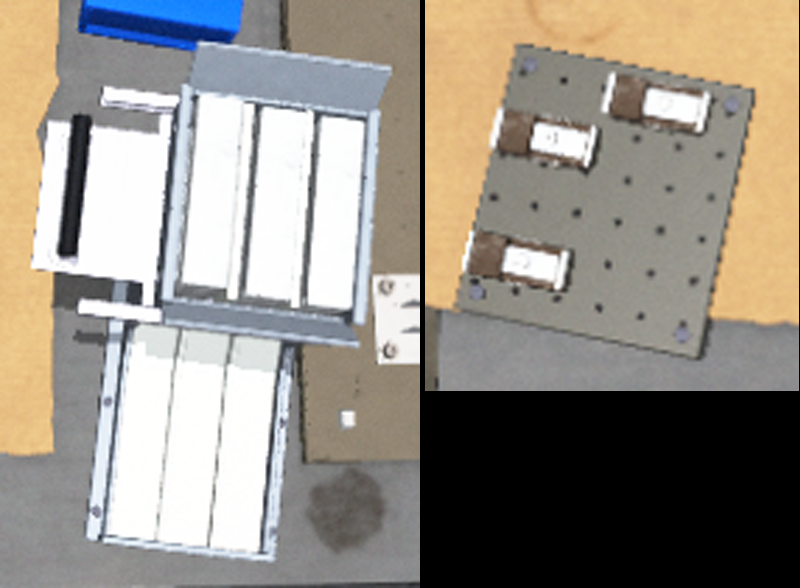

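Crop: the castings in the hopper are light aluminium, the blue one is outside it. The nest plate corners are clear, with two side stops to the left (world +y) and the end stop at the top (world +x).

```bash
cat > fit.py <<'E'
from h import *
from scipy.optimize import least_squares
np.set_printoptions(precision=1,suppress=True)
def fit(loc,obs,x0):
    loc=np.array(loc,float)
    def f(p):
        c,s=np.cos(p[2]),np.sin(p[2]);P=np.c_[p[0]+c*loc[:,0]-s*loc[:,1],p[1]+s*loc[:,0]+c*loc[:,1],loc[:,2]]
        return (proj('top',P)-obs).ravel()
    r=least_squares(f,x0,loss='soft_l1');return r.x,r.fun.reshape(-1,2)
h=lambda a:np.array(a)/2.8+[345,150]
n=lambda a:(np.array(a)-[425,0])/3.4+[172,215]
p,e=fit([(90,93,14),(90,-53,14),(-70,-53,14),(-70,93,14)],n([(517,45),(754,90),(700,357),(457,307)]),[550,335,0])
print('nest',p,np.degrees(p[2]),'\n',e)
L=[(42,112,203),(-42,112,203),(-205,66,54),(-205,-66,54),(62,59,246),(62,-59,246)]
o=h([(79,116),(68,256),(88,538),(272,558),(198,42),(392,68)])
p,e=fit(L,o,[625,-41,-.1]);print('hopper',p,np.degrees(p[2]),'\n',e)
p,e=fit(L[:4],o[:4],[625,-41,-.1]);print('hopper',p,np.degrees(p[2]),'\n',e)
E
python3 fit.py
```

```text
nest [549.5 329.9  -0.2] -11.07795308806614 
 [[-0.3 -1. ]
 [ 1.  -0.8]
 [ 0.2  0.8]
 [-0.7  0.8]]
hopper [625.7 -34.3  -0.1] -7.13100104462129 
 [[ 0.5 -2.5]
 [-0.9 -2.2]
 [ 0.3 -0.4]
 [ 4.8  0.2]
 [-4.5  8.4]
 [ 0.1  8.4]]
hopper [623.3 -33.6  -0.1] -7.176524038237201 
 [[ 0.1 -1.2]
 [-1.3 -0.8]
 [-0.1  0.9]
 [ 4.4  1.5]]
```

```bash
cat >> fit.py <<'E'
print('----')
L=[(42,112,203),(-42,112,203),(-200,18,41),(-200,-18,41)]
o=h([(79,116),(68,256),(160,541),(211,546)])
p,e=fit(L,o,[625,-41,-.1]);print('hopper',p,np.degrees(p[2]),'\n',e)
c,s=np.cos(p[2]),np.sin(p[2]);M=np.array([[c,-s],[s,c]])
W=lambda x,y:p[:2]+M@[x,y]
print('handle',W(0,112),'lane',W(-143,-36))
lm=(M.T@(np.array([[473.6,-47.6],[476.3,-49.8]])-p[:2]).T).T;print('lane meas in hopper',lm)
im=cv2.imread('pics/top0.png');im2=cv2.imread('pics/scene0.png')
for n,I in(('top',im),('scene',im2)):
  for q in[(42,112,203),(-42,112,203),(-205,66,54),(-205,-66,54),(62,59,218),(62,-59,218),(-62,59,218),(-62,-59,218),(-143,-36,26),(-199,-36,54),(0,0,193),(0,-36,223),(0,36,223)]:
    u=proj(n,[*W(*q[:2]),q[2]])[0];print(n,q,u) if n=='x' else 0
    cv2.circle(I,tuple(int(round(v*16)) for v in u),20,(0,0,255),-1,shift=4)
a=cv2.resize(im[150:360,345:495],None,fx=2.8,fy=2.8,interpolation=cv2.INTER_CUBIC)
b=cv2.resize(im2[130:350,330:500],None,fx=2.2,fy=2.2,interpolation=cv2.INTER_CUBIC)
O=np.zeros((588,800,3),np.uint8);O[:a.shape[0],:a.shape[1]]=a;O[:b.shape[0],425:425+b.shape[1]]=b
cv2.imwrite('pics/crop2.png',O)
E
python3 fit.py | sed -n '/----/,$p'
```

```text
----
hopper [622.8 -34.1  -0.1] -6.880806541184441 
 [[ 0.3 -0.5]
 [-0.8 -0. ]
 [-0.1  0.2]
 [ 0.6  0.4]]
handle [636.2  77. ] lane [476.5 -52.8]
lane meas in hopper [[-146.5  -31.2]
 [-143.5  -33.1]]
```

View pics/crop2.png

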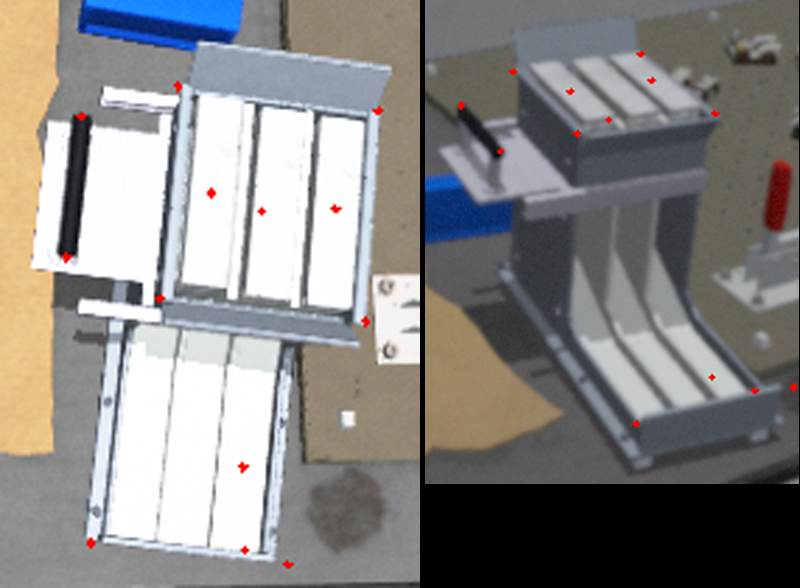

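```bash
cat >> h.py <<'E'
def plan(target,rpy,start=None,n=None,close=0.,show=True):
    """rows from start (p,R) to target; straight line, print rows"""
    if start is None:
        s=bot.sense(); start=(np.array(s['position']),R.from_euler('xyz',s['eef_rot'],degrees=True))
    p0,r0=start; p1=np.array(target,float); r1=R.from_euler('xyz',rpy,degrees=True)
    rv=(r0.inv()*r1).as_rotvec(degrees=True); d=np.linalg.norm(p1-p0); a=np.linalg.norm(rv)
    n=n or max(1,int(np.ceil(max(d/38,a/7.0))))
    out=[];p,r=p0,r0
    for k in range(1,n+1):
        q=p0+(p1-p0)*k/n; rr=r0*R.from_rotvec(rv*k/n,degrees=True)
        row=np.r_[close,np.round(r.inv().apply(q-p),1),np.round((r.inv()*rr).as_rotvec(degrees=True),2)]
        out.append(row.tolist()); p=p+r.apply(row[1:4]); r=r*R.from_rotvec(row[4:],degrees=True)
    if show:
        print('n',n,'d',round(d,1),'a',round(a,1))
        for i in range(0,n,8): print(str([[round(float(v)+0,2) for v in x] for x in out[i:i+8]]).replace('.0,',',').replace('.0]',']').replace(' ',''))
    return p,r
E
python3 - <<'E'
from h import *
print(atz('top',(300,305),0),atz('top',(320,171),20),atz('top',(282,175),20))
st=plan([240,-560,330],[180,0,45])
plan([636.5,78,330],[180,0,173.1],st)
E
```

```text
[501.36484525 201.0225376    0.        ] [768.72328671 160.41171629  20.        ] [760.80156753 237.10438158  20.        ]
n 4 d 114.2 a 25.5
[[0,9.8,-10.5,-24.7,0,0,-6.37],[0,10.8,-9.3,-24.7,0,0,-6.37],[0,11.9,-8.1,-24.6,0,0,-6.37],[0,12.7,-6.7,-24.7,0,0,-6.37]]
n 20 d 751.1 a 128.1
[[0,36.6,-8.5,0,0,0,-6.4],[0,37.3,-4.5,0,0,0,-6.41],[0,37.5,-0.2,0,0,0,-6.4],[0,37.4,4,0,0,0,-6.41],[0,36.6,8.1,0,0,0,-6.4],[0,35.6,12.2,0,0,0,-6.41],[0,33.9,16,0,0,0,-6.4],[0,32,19.7,0,0,0,-6.41]]
[[0,29.6,23.2,0,0,0,-6.4],[0,26.7,26.3,0,0,0,-6.41],[0,23.7,29.2,0,0,0,-6.4],[0,20.3,31.6,0,0,0,-6.41],[0,16.6,33.7,0,0,0,-6.4],[0,12.8,35.3,0,0,0,-6.41],[0,8.8,36.5,0,0,0,-6.4],[0,4.6,37.3,0,0,0,-6.41]]
[[0,0.4,37.5,0,0,0,-6.4],[0,-3.7,37.4,0,0,0,-6.41],[0,-7.9,36.7,0,0,0,-6.4],[0,-12,35.6,-0.1,0,0,-6.41]]
```

{"api": "move_arm", "payload": {
  "rows": [
    [0.5, 9.8, -10.5, -24.7, 0, 0, -6.4],
    [0.5, 10.8, -9.3, -24.7, 0, 0, -6.4],
    [0.5, 11.9, -8.1, -24.6, 0, 0, -6.4],
    [0.5, 12.7, -6.7, -24.7, 0, 0, -6.4]
  ],
  "force": 40
}}

```text
time: 1.33
position: [240.2, -559.3, 331.0]
eef_rot: [-180.0, 0.0, 45.4]
ft_force: [0.6, -0.4, -0.2]
opening: 0.502
grasp_force: 0.0
```

{"api": "move_arm", "payload": {
  "rows": [
    [0.5, 36.6, -8.5, 0, 0, 0, -6.4],
    [0.5, 37.3, -4.5, 0, 0, 0, -6.4],
    [0.5, 37.5, -0.2, 0, 0, 0, -6.4],
    [0.5, 37.4, 4, 0, 0, 0, -6.4],
    [0.5, 36.6, 8.1, 0, 0, 0, -6.4],
    [0.5, 35.6, 12.2, 0, 0, 0, -6.4],
    [0.5, 33.9, 16, 0, 0, 0, -6.4],
    [0.5, 32, 19.7, 0, 0, 0, -6.4]
  ]
}}

```text
time: 2.0
position: [398.7, -302.9, 330.3]
eef_rot: [180.0, 0.1, 96.6]
ft_force: [1.6, -0.7, -0.0]
opening: 0.499
grasp_force: 0.0
```

{"api": "move_arm", "payload": {
  "rows": [
    [0.5, 29.6, 23.2, 0, 0, 0, -6.4],
    [0.5, 26.7, 26.3, 0, 0, 0, -6.4],
    [0.5, 23.7, 29.2, 0, 0, 0, -6.4],
    [0.5, 20.3, 31.6, 0, 0, 0, -6.4],
    [0.5, 16.6, 33.7, 0, 0, 0, -6.4],
    [0.5, 12.8, 35.3, 0, 0, 0, -6.4],
    [0.5, 8.8, 36.5, 0, 0, 0, -6.4],
    [0.5, 4.6, 37.3, 0, 0, 0, -6.4]
  ]
}}

```text
time: 2.67
position: [557.1, -47.6, 330.3]
eef_rot: [-180.0, 0.0, 147.8]
ft_force: [-0.0, -0.9, 0.2]
opening: 0.495
grasp_force: 0.0
```

{"api": "move_arm", "payload": {
  "rows": [
    [0.5, 0.4, 37.5, 0, 0, 0, -6.4],
    [0.5, -3.7, 37.4, 0, 0, 0, -6.4],
    [0.5, -7.9, 36.7, 0, 0, 0, -6.4],
    [0.5, -12, 35.6, 0, 0, 0, -6.4],
    [0.5, 0, 0, 0, 0, 0, 0],
    [0.5, 0, 0, 0, 0, 0, 0]
  ]
}}

```text
time: 3.17
position: [635.7, 81.3, 329.2]
eef_rot: [179.9, -0.1, 173.4]
ft_force: [-0.5, 0.3, 0.1]
opening: 0.498
grasp_force: 0.0
```

Run:
```python
from h import *
s=bot.sense();print(s['time'],s['position'],s['eef_rot'],s['joint_positions'],s['opening'],s['ft_force'])
plan([636.5,78,180],[180,0,173.1],close=.5)
```

```text
3.1667 [635.74391882  81.30243037 329.22445614] [ 1.79913910e+02 -7.90460856e-02  1.73352079e+02] [ 20.55480516  28.5974235  -44.76392523  84.39341698  20.26710246
  75.39815926  57.52807672] 0.4983499283868076 [-0.528098    0.30174297  0.10430778]
n 4 d 149.3 a 0.3
[[0.5,-0.3,-0.9,37.3,0.02,-0.02,0.06],[0.5,-0.4,-0.8,37.3,0.02,-0.02,0.07],[0.5,-0.3,-0.8,37.3,0.02,-0.02,0.06],[0.5,-0.3,-0.8,37.3,0.03,-0.02,0.06]]
```

{"api": "move_arm", "payload": {
  "rows": [
    [0.5, -0.3, -0.9, 37.5, 0, 0, 0.1],
    [0.5, -0.4, -0.8, 37.5, 0, 0, 0.1],
    [0.5, -0.3, -0.8, 37.5, 0, 0, 0],
    [0.5, -0.3, -0.8, 37.5, 0, 0, 0],
    [0.5, 0, 0, 0, 0, 0, 0]
  ]
}}

```text
time: 3.58
position: [632.5, 71.7, 173.0]
eef_rot: [-179.8, -0.6, 172.8]
ft_force: [-1.3, -0.3, -0.7]
opening: 0.504
grasp_force: 0.0
```

{"api": "move_arm", "payload": {
  "rows": [
    [1, 0, 0, 0, 0, 0, 0],
    [1, 0, 0, 0, 0, 0, 0],
    [1, 0, 0, 0, 0, 0, 0],
    [1, 0, 0, 0, 0, 0, 0]
  ],
  "force": 40
}}

```text
time: 3.92
position: [638.0, 75.6, 183.0]
eef_rot: [179.9, 0.3, 172.9]
ft_force: [0.6, 0.9, 4.6]
opening: 0.121
grasp_force: 39.3
```

{"api": "move_arm", "payload": {
  "rows": [
    [1, 0, 0, 0, 0, 0, 0],
    [1, 0, 3, 0, 0, 0, 0],
    [1, 0, 6, 0, 0, 0, 0],
    [1, 0, 7, 0, 0, 0, 0],
    [1, 0, 7, 0, 0, 0, 0],
    [1, 0, 6, 0, 0, 0, 0],
    [1, 0, 4, 0, 0, 0, 0],
    [1, 0, 2, 0, 0, 0, 0]
  ]
}}

```text
time: 4.58
position: [642.3, 107.8, 182.9]
eef_rot: [-179.8, 0.2, 172.8]
ft_force: [-2.5, -4.9, 8.4]
opening: 0.122
grasp_force: 39.9
```

{"api": "move_arm", "payload": {
  "rows": [
    [1, 0, 0.5, 0, 0, 0, 0],
    [1, 0, 0, 0, 0, 0, 0],
    [1, 0, 0, 0, 0, 0, 0]
  ]
}}

```text
time: 4.83
position: [642.4, 108.6, 182.9]
eef_rot: [-179.9, 0.2, 172.8]
ft_force: [-1.8, -3.6, 8.6]
opening: 0.121
grasp_force: 39.8
```

Run:
```python
from h import *
s=bot.sense();p=np.array(s['position'])[:2]-[622.8,-34.1];print(s['position'],s['ft_force'],p@[.12,.993]-112)
a=save('scene','s1.png');b=save('top','t1.png')
o=np.hstack([cv2.resize(a[130:350,330:500],None,fx=2.2,fy=2.2),cv2.resize(b[150:360,345:495],None,fx=2.3,fy=2.3)[:484]]) if 0 else None
A=cv2.resize(a[130:350,330:510],(396,484));B=cv2.resize(b[150:360,345:495],(345,484))
cv2.imwrite('pics/c3.png',np.hstack([A,B])[:,:,::-1])
```

```text
[642.4148338  108.57894316 182.94661588] [-1.76815185 -3.61216457  8.55374247] 32.03397061549893
```

View pics/c3.png

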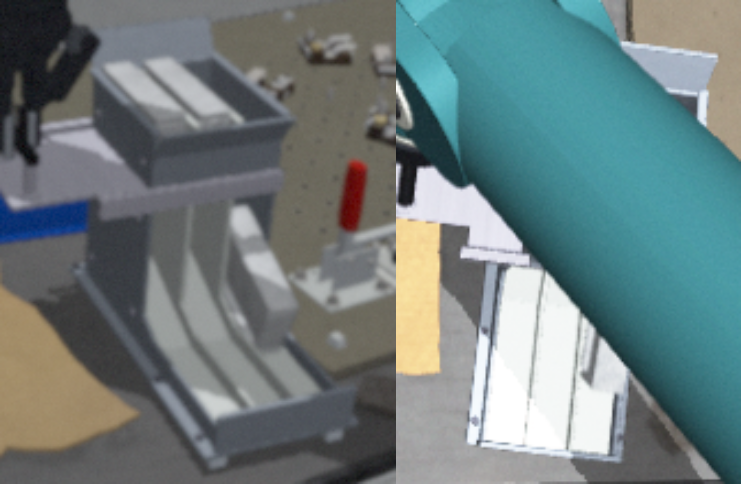

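The first casting has dropped and is sliding down its lane (scene crop 265,290); the other two remain in their cells. Now I shut the gate.

{"api": "move_arm", "payload": {
  "rows": [
    [1, 0, -3, 0, 0, 0, 0],
    [1, 0, -6, 0, 0, 0, 0],
    [1, 0, -7, 0, 0, 0, 0],
    [1, 0, -7, 0, 0, 0, 0],
    [1, 0, -6, 0, 0, 0, 0],
    [1, 0, -5, 0, 0, 0, 0],
    [1, 0, -3, 0, 0, 0, 0],
    [1, 0, -2, 0, 0, 0, 0]
  ]
}}

```text
time: 5.6
position: [638.0, 75.5, 183.0]
eef_rot: [179.6, 0.3, 173.0]
ft_force: [4.1, 10.6, 1.7]
opening: 0.122
grasp_force: 39.5
```

{"api": "move_arm", "payload": {
  "rows": [
    [1, 0, -1, 0, 0, 0, 0],
    [1, 0, -1, 0, 0, 0, 0],
    [1, 0, 0, 0, 0, 0, 0]
  ]
}}

```text
time: 5.85
position: [638.0, 75.5, 183.0]
eef_rot: [179.5, 0.4, 173.1]
ft_force: [4.7, 10.5, 2.0]
opening: 0.12
grasp_force: 39.5
```

{"api": "move_arm", "payload": {
  "rows": [
    [0.5, 0, 2, 0, 0, 0, 0],
    [0.5, 0, 0, 0, 0, 0, 0],
    [0.5, 0, 0, 0, 0, 0, 0],
    [0.5, 0, 0, -20, 0, 0, 0],
    [0.5, 0, 0, -38, 0, 0, 0],
    [0.5, 0, 0, -38, 0, 0, 0],
    [0.5, 0, 0, -38, 0, 0, 0]
  ]
}}

```text
time: 6.43
position: [635.6, 70.5, 315.2]
eef_rot: [-179.9, -0.1, 172.9]
ft_force: [1.5, 1.1, 0.5]
opening: 0.499
grasp_force: 0.0
```

{"api": "move_arm", "payload": {
  "rows": [
    [0.5, 20, 30, 0, 0, 0, 0],
    [0.5, 20, 35, 0, 0, 0, 0],
    [0.5, 20, 35, 0, 0, 0, 0],
    [0.5, 20, 35, 0, 0, 0, 0],
    [0.5, 0, 0, 0, 0, 0, 0]
  ]
}}

```text
time: 6.85
position: [568.2, 224.2, 315.2]
eef_rot: [179.8, -0.1, 173.6]
ft_force: [-1.6, 1.2, 1.3]
opening: 0.498
grasp_force: 0.0
```

Run:
```python
from h import *
np.set_printoptions(precision=1,suppress=True)
s=bot.sense();print(s['time'],s['position'],s['eef_rot'],s['ft_force'])
a=save('scene','s2.png');b=save('top','t2.png')
for n in('scene','top'):
    for D in bot.pinpoint(n,'casting_1_centre')[:4]: print(n,np.array(D['uv']),round(D['confidence'],2),atz(n,D['uv'],56))
    for D in bot.pinpoint(n,'gate_handle')[:1]: print(n,np.array(D['uv']),round(D['confidence'],2),atz(n,D['uv'],197))
A=cv2.resize(a[130:350,330:510],(396,484));B=cv2.resize(b[240:360,365:460],(383,484))
cv2.imwrite('pics/c4.png',np.hstack([A,B])[:,:,::-1])
```

```text
6.85 [568.2 224.2 315.2] [179.8  -0.1 173.6] [-1.6  1.2  1.3]
scene [352.8 222.4] 0.9 [759.3  11.2  56. ]
scene [461.2 289.1] 0.8 [472.6 -47.4  56. ]
scene [394.5 185.9] 0.68 [ 870.8 -157.2   56. ]
scene [216.  278.3] 0.39 [684.3 323.8  56. ]
scene [357.2 187.2] 0.88 [645.9  66.6 197. ]
top [398.4 152. ] 0.94 [796.3   5.7  56. ]
top [431.4 315.2] 0.75 [478.  -46.5  56. ]
top [372.2 214.3] 0.92 [640.1  74.5 197. ]
```

View pics/c4.png

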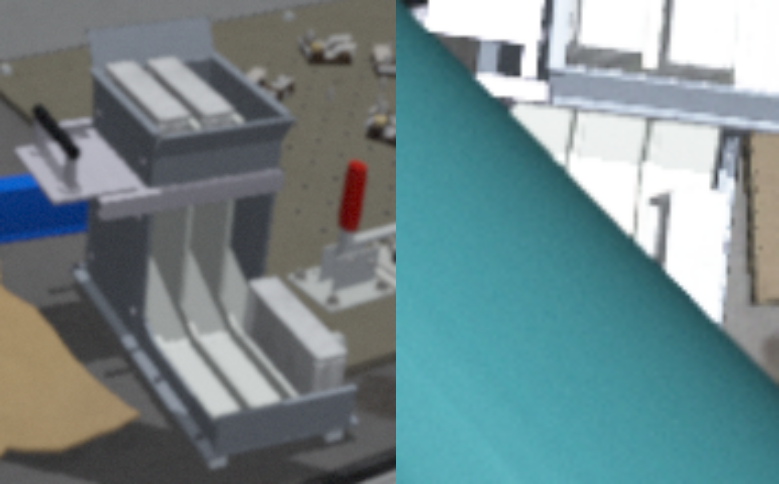

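The casting stands on edge in the first lane near the end stop (scene crop 300,320), the gate is shut, and two castings are still up. I'll get its top-face corners.

Run:
```python
from h import *
np.set_printoptions(precision=1,suppress=True)
c=np.array([atz('scene',np.array(q)/2.2+[330,130],86) for q in[(313,353),(345,345),(251,288),(272,277)]])
print(c[:,:2],c.mean(0));t=np.radians(-6.9);M=np.array([[np.cos(t),-np.sin(t)],[np.sin(t),np.cos(t)]])
print((M.T@(c[:,:2]-[622.8,-35.3]).T).T)
W=lambda x,y:np.array([622.8,-35.3])+M@[x,y]
print(W(-145,-36),W(-145-37,-36))
for q in(-90,-200): print([proj('scene',[*W(q,y),86])[0] for y in(-49,-23)])
g=W(-180,-36)
plan([g[0],g[1],330],[180,0,173.1],close=.3)
```

```text
[[429.4 -32.6]
 [427.1 -60.6]
 [521.9 -42.8]
 [527.9 -67.8]] [476.6 -51.   86. ]
[[-192.3  -20.6]
 [-191.3  -48.7]
 [ -99.3  -19.6]
 [ -90.3  -43.7]]
[474.5 -53.6] [437.8 -49.2]
[array([456.2, 255.3]), array([443.3, 257.8])]
[array([489.9, 289.7]), array([476.1, 292.8])]
n 8 d 295.6 a 0.4
[[0.3,12.5,-34.7,-2,-0.01,0,-0.05],[0.3,12.6,-34.7,-2,-0.01,0,-0.04],[0.3,12.6,-34.7,-2.1,-0.01,0,-0.05],[0.3,12.6,-34.6,-2,0,-0.01,-0.04],[0.3,12.6,-34.7,-2,-0.01,0,-0.05],[0.3,12.7,-34.6,-2,-0.01,0,-0.04],[0.3,12.7,-34.7,-2.1,-0.01,0,-0.05],[0.3,12.7,-34.6,-2,-0.01,0,-0.04]]
```

{"api": "move_arm", "payload": {
  "rows": [
    [0.4, 12.5, -34.7, -2, 0, 0, 0],
    [0.4, 12.6, -34.7, -2, 0, 0, 0],
    [0.4, 12.6, -34.7, -2, 0, 0, -0.1],
    [0.4, 12.6, -34.6, -2, 0, 0, -0.1],
    [0.4, 12.6, -34.7, -2, 0, 0, 0],
    [0.4, 12.7, -34.6, -2, 0, 0, -0.1],
    [0.4, 12.7, -34.7, -2, 0, 0, 0],
    [0.4, 12.7, -34.6, -2, 0, 0, 0]
  ]
}}

```text
time: 7.82
position: [438.4, -50.4, 330.1]
eef_rot: [-180.0, 0.0, 173.1]
ft_force: [-0.1, -0.4, -1.3]
opening: 0.606
grasp_force: 0.0
```

{"api": "move_arm", "payload": {
  "rows": [
    [0.4, 0, 0, 39, 0, 0, 0],
    [0.4, 0, 0, 39, 0, 0, 0],
    [0.4, 0, 0, 39, 0, 0, 0],
    [0.4, 0, 0, 39, 0, 0, 0],
    [0.4, 0, 0, 34, 0, 0, 0],
    [0.4, 0, 0, 0, 0, 0, 0],
    [0.4, 0, 0, 0, 0, 0, 0]
  ]
}}

```text
time: 8.4
position: [438.7, -48.0, 139.3]
eef_rot: [179.9, -0.2, 173.2]
ft_force: [0.8, 0.3, 0.7]
opening: 0.598
grasp_force: 0.0
```

Run:
```python
from h import *
np.set_printoptions(precision=1,suppress=True)
s=bot.sense();print(s['time'],s['position'],s['eef_rot'],s['joint_positions'],s['ft_force'])
t=np.radians(-6.9);M=np.array([[np.cos(t),-np.sin(t)],[np.sin(t),np.cos(t)]])
W=lambda x,y:np.array([622.8,-35.3])+M@[x,y]
g=W(-181,-35.5);print(g)
st=plan([g[0],g[1],55],[180,0,173.1],close=.4)
```

```text
8.4 [438.7 -48.  139.3] [179.9  -0.2 173.2] [ 38.   20.4 -41.6 122.3  19.3  44.   67.3] [0.8 0.3 0.7]
[438.8 -48.8]
n 3 d 84.3 a 0.2
[[0.4,-0.2,-0.3,28.1,0.02,-0.07,0.02],[0.4,-0.1,-0.2,28.1,0.02,-0.07,0.02],[0.4,-0.1,-0.3,28.1,0.02,-0.07,0.02]]
```

{"api": "move_arm", "payload": {
  "rows": [
    [0.4, -0.2, -0.3, 28, 0, 0, 0],
    [0.4, 0, -0.2, 28, 0, 0, 0],
    [0.4, 0, -0.3, 20, 0, 0, 0],
    [0.4, 0, 0, 8.3, 0, 0, 0],
    [0.4, 0, 0, 0, 0, 0, 0]
  ]
}}

```text
time: 8.82
position: [440.5, -49.0, 56.3]
eef_rot: [-180.0, 0.0, 173.2]
ft_force: [-0.8, 0.2, 0.9]
opening: 0.599
grasp_force: 0.0
```

{"api": "move_arm", "payload": {
  "rows": [
    [1, 0, 0, 0, 0, 0, 0],
    [1, 0, 0, 0, 0, 0, 0],
    [1, 0, 0, 0, 0, 0, 0],
    [1, 0, 0, 0, 0, 0, 0],
    [1, 0, 0, 0, 0, 0, 0]
  ],
  "force": 60
}}

```text
time: 9.23
position: [441.4, -48.7, 57.7]
eef_rot: [-180.0, 0.2, 173.2]
ft_force: [0.1, 1.0, 6.2]
opening: 0.29
grasp_force: 58.3
```

{"api": "move_arm", "payload": {
  "rows": [
    [1, 0, 0, -5, 0, 0, 0],
    [1, 0, 0, -10, 0, 0, 0],
    [1, 0, 0, -15, 0, 0, 0],
    [1, 0, 0, -20, 0, 0, 0],
    [1, 0, 0, -20, 0, 0, 0],
    [1, 0, 0, -20, 0, 0, 0],
    [1, 0, 0, -10, 0, 0, 0],
    [1, 0, 0, 0, 0, 0, 0]
  ]
}}

```text
time: 9.9
position: [440.8, -48.7, 158.1]
eef_rot: [-179.9, 0.2, 173.2]
ft_force: [0.1, 0.6, -2.1]
opening: 0.293
grasp_force: 59.1
```

Run:
```python
from h import *
np.set_printoptions(precision=1,suppress=True)
s=bot.sense();print(s['time'],s['position'],s['eef_rot'],s['ft_force'],s['opening'])
a=save('scene','s3.png');b=save('top','t3.png')
A=cv2.resize(a[150:330,330:530],(440,396))
cv2.imwrite('pics/c5.png',np.hstack([A,cv2.resize(b[220:400,340:500],(352,396))])[:,:,::-1])
```

```text
9.9 [440.8 -48.7 158.1] [-179.9    0.2  173.2] [ 0.1  0.6 -2.1] 0.2934136024773673
```

View pics/c5.png

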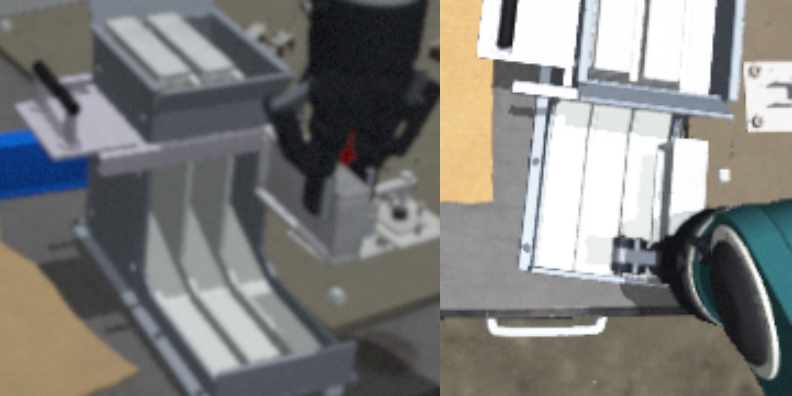

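The casting is held firmly and level, and the other two stay in their cells. Next I carry it over the gate and tilt it.

Run:
```python
from h import *
r0=R.from_euler('xyz',[180,0,173.1],degrees=True)
rt=(r0*R.from_rotvec([50,0,0],degrees=True)).as_euler('xyz',degrees=True);print(rt)
st=plan([441,-49,262],[180,0,173.1],close=1)
st=plan([600,177,262],[180,0,173.1],st,close=1)
st=plan([600,177,90],rt,st,close=1)
st=plan([600,177,40],rt,st,close=1,n=4)
```

```text
[-130.     0.   173.1]
n 3 d 106.3 a 0.1
[[1,-0.6,0,-35.4,-0.02,0,0.03],[1,-0.6,0,-35.5,-0.01,0,0.03],[1,-0.6,0,-35.4,-0.02,0,0.03]]
n 8 d 276.3 a 0.0
[[1,-16.3,30.4,0,0,0,0],[1,-16.4,30.5,0,0,0,0],[1,-16.3,30.4,0,0,0,0],[1,-16.3,30.5,0,0,0,0],[1,-16.3,30.4,0,0,0,0],[1,-16.4,30.4,0,0,0,0],[1,-16.3,30.5,0,0,0,0],[1,-16.3,30.4,0,0,0,0]]
n 8 d 172.0 a 50.0
[[1,0,0,21.5,6.25,0,0],[1,0,2.3,21.4,6.25,0,0],[1,0,4.7,21,6.25,0,0],[1,0,6.9,20.3,6.25,0,0],[1,0,9.1,19.5,6.25,0,0],[1,0,11.2,18.4,6.25,0,0],[1,0,13,17.1,6.25,0,0],[1,0,14.9,15.5,6.25,0,0]]
n 4 d 50.0 a 0.0
[[1,0,9.6,8,0,0,0],[1,0,9.6,8.1,0,0,0],[1,0,9.5,8,0,0,0],[1,0,9.6,8,0,0,0]]
```

{"api": "move_arm", "payload": {
  "rows": [
    [1, -0.6, 0, -35, 0, 0, 0],
    [1, -0.6, 0, -35, 0, 0, 0],
    [1, -0.6, 0, -35, 0, 0, 0]
  ]
}}

```text
time: 10.25
position: [440.0, -48.2, 260.2]
eef_rot: [179.9, -0.3, 173.3]
ft_force: [1.0, -1.0, -2.0]
opening: 0.29
grasp_force: 59.5
```

{"api": "move_arm", "payload": {
  "rows": [
    [1, -16.3, 30.4, 0, 0, 0, 0],
    [1, -16.3, 30.4, 0, 0, 0, 0],
    [1, -16.3, 30.4, 0, 0, 0, 0],
    [1, -16.3, 30.4, 0, 0, 0, 0],
    [1, -16.3, 30.4, 0, 0, 0, 0],
    [1, -16.3, 30.4, 0, 0, 0, 0],
    [1, -16.3, 30.4, 0, 0, 0, 0],
    [1, -16.3, 30.4, 0, 0, 0, 0]
  ]
}}

```text
time: 10.92
position: [599.7, 178.5, 258.1]
eef_rot: [-179.9, -0.2, 173.2]
ft_force: [0.2, -0.5, -1.7]
opening: 0.292
grasp_force: 59.5
```

{"api": "move_arm", "payload": {
  "rows": [
    [1, 0, 0, 21.5, 6.25, 0, 0],
    [1, 0, 2.3, 21.4, 6.25, 0, 0],
    [1, 0, 4.7, 21, 6.25, 0, 0],
    [1, 0, 6.9, 20.3, 6.25, 0, 0],
    [1, 0, 9.1, 19.5, 6.25, 0, 0],
    [1, 0, 11.2, 18.4, 6.25, 0, 0],
    [1, 0, 13, 17.1, 6.25, 0, 0],
    [1, 0, 14.9, 15.5, 6.25, 0, 0]
  ]
}}

```text
time: 11.58
position: [598.9, 178.2, 86.1]
eef_rot: [-129.7, -0.0, 173.4]
ft_force: [1.3, 0.4, -1.5]
opening: 0.293
grasp_force: 59.6
```

{"api": "move_arm", "payload": {
  "rows": [
    [1, 0, 0, 0, 0, 0, 0],
    [1, 0, 0, 0, 0, 0, 0],
    [1, 0, 0, 0, 0, 0, 0]
  ]
}}

```text
time: 11.83
position: [600.1, 177.3, 89.1]
eef_rot: [-130.1, 0.0, 173.2]
ft_force: [0.4, -0.4, -0.9]
opening: 0.288
grasp_force: 59.8
```

Run:
```python
from h import *
np.set_printoptions(precision=1,suppress=True)
s=bot.sense();print(s['time'],s['position'],s['eef_rot'],s['joint_positions'],s['ft_force'])
save('scene','s4.png')
plan([600,177,42],[-130,0,173.1],close=1,n=5)
```

```text
11.8333 [600.1 177.3  89.1] [-130.1    0.   173.2] [-21.5  55.8 -24.   80.3  48.8  94.9  22.3] [ 0.4 -0.4 -0.9]
n 5 d 49.3 a 0.3
[[1,0.3,7.5,6.4,0.04,0.04,-0.03],[1,0.2,7.5,6.4,0.03,0.03,-0.03],[1,0.3,7.5,6.3,0.04,0.04,-0.03],[1,0.2,7.6,6.4,0.03,0.03,-0.03],[1,0.2,7.5,6.4,0.04,0.04,-0.03]]
```

View pics/s4.png

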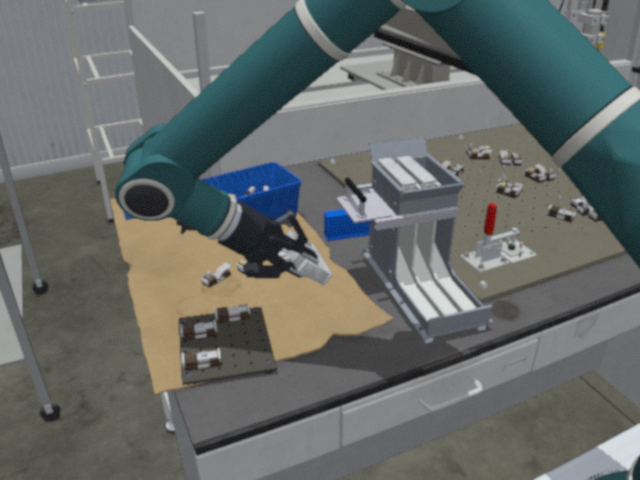

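The casting is tilted about 50° with its back facing down, above clear sheet at (310,265). I lower it until its edge touches.

{"api": "move_arm", "payload": {
  "rows": [
    [1, 0.3, 7.5, 6.4, 0, 0, 0],
    [1, 0.2, 7.5, 6.4, 0, 0, 0],
    [1, 0.3, 7.5, 6.4, 0, 0, 0],
    [1, 0.2, 7.5, 6.4, 0, 0, 0],
    [1, 0.2, 6, 5, 0, 0, 0],
    [1, 0, 1.5, 1.3, 0, 0, 0],
    [1, 0, 1.5, 1.3, 0, 0, 0],
    [1, 0, 0, 0, 0, 0, 0]
  ]
}}

```text
time: 12.55
position: [598.2, 177.2, 36.8]
eef_rot: [-130.0, -0.0, 173.2]
ft_force: [-0.8, 0.2, -2.2]
opening: 0.292
grasp_force: 59.8
```

{"api": "move_arm", "payload": {
  "rows": [
    [1, 0, 1.5, 1.3, 0, 0, 0],
    [1, 0, 0, 0, 0, 0, 0]
  ]
}}

```text
time: 12.72
position: [598.5, 177.3, 35.6]
eef_rot: [-130.0, 0.0, 173.2]
ft_force: [0.4, 0.1, -2.0]
opening: 0.284
grasp_force: 59.8
```

{"api": "move_arm", "payload": {
  "rows": [
    [1, 0, 1.5, 1.3, 0, 0, 0],
    [1, 0, 0, 0, 0, 0, 0],
    [1, 0, 1.2, 1, 0, 0, 0],
    [1, 0, 0, 0, 0, 0, 0]
  ]
}}

```text
time: 13.05
position: [598.5, 177.7, 34.5]
eef_rot: [-129.9, 0.1, 173.2]
ft_force: [-3.4, 2.0, 10.0]
opening: 0.293
grasp_force: 60.5
```

{"api": "move_arm", "payload": {
  "rows": [
    [0.6, 0, 0, 0, 0, 0, 0],
    [0.6, 0, 0, 0, 0, 0, 0],
    [0.6, 0, 0, -10, 0, 0, 0],
    [0.6, 0, 0, -25, 0, 0, 0],
    [0.6, 0, 0, -35, 0, 0, 0],
    [0.6, 0, 0, -35, 0, 0, 0],
    [0.6, 0, 0, 0, 0, 0, 0]
  ]
}}

```text
time: 13.63
position: [608.4, 264.9, 103.7]
eef_rot: [-130.5, 0.2, 173.5]
ft_force: [-0.5, 0.6, 1.0]
opening: 0.399
grasp_force: 0.0
```

Run:
```python
from h import *
np.set_printoptions(precision=1,suppress=True)
s=bot.sense();print(s['time'],s['position'],s['eef_rot'],s['ft_force'],s['opening'])
st=plan([560,330,250],[180,0,173.1],n=8)
```

```text
13.6333 [608.4 264.9 103.7] [-130.5    0.2  173.5] [-0.5  0.6  1. ] 0.3992368909828899
n 8 d 167.3 a 49.5
[[0,6.9,-9.1,-17.5,-6.18,0.05,0.03],[0,6.8,-7.2,-18.4,-6.18,0.04,0.04],[0,6.9,-5.1,-19.1,-6.18,0.05,0.03],[0,6.9,-3.1,-19.5,-6.19,0.04,0.04],[0,6.9,-0.9,-19.7,-6.18,0.05,0.03],[0,7,1.1,-19.7,-6.18,0.05,0.03],[0,6.9,3.3,-19.4,-6.18,0.04,0.04],[0,7,5.3,-19,-6.18,0.05,0.03]]
```

{"api": "move_arm", "payload": {
  "rows": [
    [0, 6.9, -9.1, -17.5, -6.2, 0, 0],
    [0, 6.9, -7.2, -18.4, -6.2, 0, 0],
    [0, 6.9, -5.1, -19.1, -6.2, 0, 0],
    [0, 6.9, -3.1, -19.5, -6.2, 0, 0],
    [0, 6.9, -0.9, -19.7, -6.2, 0, 0],
    [0, 6.9, 1.1, -19.7, -6.2, 0, 0],
    [0, 6.9, 3.3, -19.4, -6.2, 0, 0],
    [0, 6.9, 5.3, -19, -6.1, 0, 0]
  ]
}}

```text
time: 14.3
position: [560.2, 324.0, 247.3]
eef_rot: [-179.8, 0.1, 173.2]
ft_force: [0.6, -0.3, -0.1]
opening: 0.996
grasp_force: 0.0
```

Run:
```python
from h import *
np.set_printoptions(precision=1,suppress=True)
s=bot.sense();print(s['time'],s['position'],s['eef_rot'])
a=save('scene','s5.png');b=save('top','t5.png')
for n in('scene','top'):
    for D in bot.pinpoint(n,'casting_1_centre')[:4]: print(n,np.array(D['uv']),round(D['confidence'],2),atz(n,D['uv'],18))
A=cv2.resize(a[180:390,170:390],(415,396));B=cv2.resize(b[140:330,170:350],(375,396))
cv2.imwrite('pics/c6.png',np.hstack([A,B])[:,:,::-1])
```

```text
14.3 [560.2 324.  247.3] [-179.8    0.1  173.2]
scene [350.2 223.5] 0.75 [817.  -14.1  18. ]
scene [296.3 293. ] 0.7 [631.9 192.7  18. ]
scene [222.  360.1] 0.33 [518.4 366.9  18. ]
top [307.7 237.3] 0.76 [633.4 185.2  18. ]
top [401.  156.5] 0.57 [800.   -5.3  18. ]
```

View pics/c6.png

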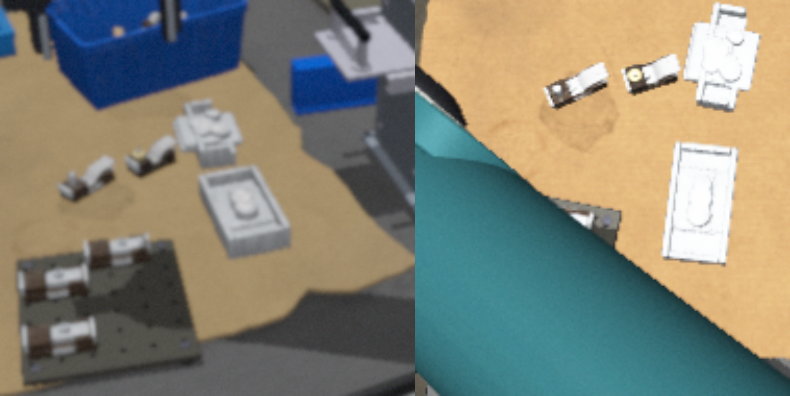

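The casting lies flat, open side with bosses up, at top crop (700,205), well clear of everything.

Run:
```python
from h import *
np.set_printoptions(precision=1,suppress=True)
c=np.array([(np.array(q)-[415,0])/[375/180,396/190]+[170,140] for q in[(675,142),(738,149),(726,264),(664,259)]])
P=np.array([atz('top',q,31) for q in c])[:,:2];print(P,P.mean(0))
u=P[0]+P[1]-P[2]-P[3];w=P[0]+P[3]-P[1]-P[2]
print('yaw',np.degrees(np.arctan2(u[1],u[0])),np.linalg.norm(u)/2,np.linalg.norm(w)/2,np.degrees(np.arctan2(w[1],w[0]))-90)
D=bot.trace('top','casting_1_centre')
for d in D[:3]:
    if abs(d['uv'][0]-308)<15 and abs(d['uv'][1]-237)<20:
        m=d['pixels'].astype(np.uint8);pts=np.argwhere(m)[:,::-1].astype(float)
        h=cv2.convexHull(pts.astype(np.float32))[:,0]
        H=np.array([atz('top',q,31)[:2] for q in h],np.float32);r=cv2.minAreaRect(H);print('rect',r)
m=P.mean(0)
plan([635,187,120],[180,0,173.1])
```

```text
[[689.5 210.2]
 [682.4 150.7]
 [573.6 162.5]
 [578.5 219.9]] [631.  185.8]
yaw -5.5696351871895935 110.41958540679398 58.74970972613422 -5.8850484054609495
rect ((631.5575561523438, 187.83187866210938), (60.47980880737305, 111.99848937988281), 83.4805679321289)
n 6 d 198.8 a 0.6
[[0,-15.1,-20.7,21,-0.1,0,0.02],[0,-15,-20.8,21,-0.11,-0.01,0.01],[0,-15.1,-20.8,20.9,-0.1,0,0.02],[0,-15,-20.9,20.9,-0.11,-0.01,0.01],[0,-15.1,-20.9,20.8,-0.1,0,0.02],[0,-15.1,-20.9,20.8,-0.11,0,0.02]]
```

{"api": "move_arm", "payload": {
  "rows": [
    [0, -15.6, -20.7, 21, -0.1, 0, -0.1],
    [0, -15.5, -20.8, 21, -0.1, 0, -0.1],
    [0, -15.5, -20.8, 21, -0.1, 0, -0.1],
    [0, -14.5, -20.9, 21, -0.1, 0, -0.2],
    [0, -14, -20.9, 21, -0.1, 0, -0.2],
    [0, 0, -20.9, 21, 0, 0, -0.2],
    [0, 0, 0, 0, 0, 0, 0],
    [0, 0, 0, 0, 0, 0, 0]
  ]
}}

```text
time: 15.22
position: [619.3, 189.0, 116.5]
eef_rot: [-179.8, -0.3, 174.1]
ft_force: [0.2, 1.5, 0.9]
opening: 1.003
grasp_force: 0.0
```

Run:
```python
from h import *
s=bot.sense();print(s['time'],s['position'],s['eef_rot'],s['joint_positions'])
plan([631.5,186.5,60],[180,0,174])
```

```text
15.2167 [619.32500495 189.03417418 116.53759083] [-179.84021562   -0.31929873  174.08045743] [  8.36530856  41.56204182 -41.2312281   94.71411932  31.64960296
  56.35906815  40.16439503]
n 2 d 57.9 a 0.4
[[0,-6.3,-0.6,28.2,-0.08,-0.16,0.04],[0,-6.3,-0.5,28.3,-0.08,-0.16,0.04]]
```

{"api": "move_arm", "payload": {
  "rows": [
    [0, -6.3, -0.6, 28, -0.1, -0.1, 0],
    [0, -6.3, -0.5, 28, -0.1, -0.1, 0],
    [0, 0, 0, 25, 0, 0, 0],
    [0, 0, 0, 15, 0, 0, 0],
    [0, 0, 0, 10, 0, 0, 0],
    [0, 0, 0, 5, 0, 0, 0],
    [0, 0, 0, 0, 0, 0, 0]
  ]
}}

```text
time: 15.8
position: [632.9, 189.1, 8.6]
eef_rot: [179.8, 0.2, 174.2]
ft_force: [-0.9, 0.4, 1.1]
opening: 1.002
grasp_force: 0.0
```

{"api": "move_arm", "payload": {
  "rows": [
    [0, 0, 0, 0, 0, 0, 0],
    [1, 0, 0, 0, 0, 0, 0],
    [1, 0, 0, 0, 0, 0, 0],
    [1, 0, 0, 0, 0, 0, 0],
    [1, 0, 0, 0, 0, 0, 0],
    [1, 0, 0, 0, 0, 0, 0]
  ],
  "force": 50
}}

```text
time: 16.3
position: [634.3, 188.0, 10.5]
eef_rot: [179.8, 0.3, 174.1]
ft_force: [-1.1, -0.7, 6.0]
opening: 0.689
grasp_force: 55.5
```

Run:
```python
from h import *
s=bot.sense();print(s['time'],s['position'],s['eef_rot'],s['opening'],s['ft_force'])
```

```text
16.3 [634.29219322 187.98280853  10.49480216] [179.766701     0.32152283 174.0942373 ] 0.6891870723985812 [-1.0626684  -0.69874273  5.9990849 ]
```

Run:
```python
from h import *
st=plan([634,188,130],[180,0,174],close=1)
st=plan([541,323.5,130],[180,0,168.9],st,close=1)
st=plan([541,323.5,35],[180,0,168.9],st,close=1)
```

```text
n 4 d 119.5 a 0.4
[[1,-0.1,0.1,-29.9,0.06,0.08,0.02],[1,0,0.1,-29.9,0.06,0.08,0.03],[1,-0.1,0.1,-29.8,0.06,0.08,0.02],[1,0.1,0,-29.9,0.05,0.08,0.02]]
n 5 d 164.3 a 5.1
[[1,21.3,25,0,0,0,1.02],[1,21.8,24.6,0,0,0,1.02],[1,22.2,24.3,0,0,0,1.02],[1,22.6,23.8,0,0,0,1.02],[1,23.1,23.4,0,0,0,1.02]]
n 3 d 95.0 a 0.0
[[1,0,0,31.7,0,0,0],[1,0,0,31.6,0,0,0],[1,0,0,31.7,0,0,0]]
```

{"api": "move_arm", "payload": {
  "rows": [
    [1, 0, 0, -15, 0, 0, 0],
    [1, 0, 0, -30, 0.1, 0.1, 0],
    [1, 0, 0, -35, 0.1, 0.1, 0],
    [1, 0, 0, -30, 0, 0.1, 0.1],
    [1, 0, 0, -10, 0, 0, 0]
  ]
}}

```text
time: 16.72
position: [635.2, 189.0, 134.8]
eef_rot: [179.8, 0.3, 174.0]
ft_force: [1.0, 1.1, -1.1]
opening: 0.687
grasp_force: 54.7
```

{"api": "move_arm", "payload": {
  "rows": [
    [1, 21.3, 25, 0, 0, 0, 1],
    [1, 21.8, 24.6, 0, 0, 0, 1],
    [1, 22.2, 24.3, 0, 0, 0, 1],
    [1, 22.6, 23.8, 0, 0, 0, 1],
    [1, 23.1, 23.4, 0, 0, 0, 1.1],
    [1, 0, 0, 0, 0, 0, 0],
    [1, 0, 0, 0, 0, 0, 0]
  ]
}}

```text
time: 17.3
position: [537.6, 325.3, 129.1]
eef_rot: [-180.0, -0.2, 169.2]
ft_force: [1.6, -0.5, -1.9]
opening: 0.689
grasp_force: 54.6
```

Run:
```python
from h import *
np.set_printoptions(precision=1,suppress=True)
s=bot.sense();print(s['time'],s['position'],s['eef_rot'],s['opening'],s['ft_force'])
plan([541,323.5,35],[180,0,168.9],close=1)
a=save('scene','s6.png')
cv2.imwrite('pics/c7.png',cv2.resize(a[200:400,140:360],None,fx=3,fy=3)[:,:,::-1])
```

```text
17.3 [537.6 325.3 129.1] [-180.    -0.2  169.2] 0.6893860634255424 [ 1.6 -0.5 -1.9]
n 3 d 94.2 a 0.4
[[1,-1.3,-0.4,31.4,0,-0.05,0.11],[1,-1.3,-0.3,31.3,0,-0.05,0.11],[1,-1.2,-0.4,31.4,0,-0.06,0.11]]
```

View pics/c7.png

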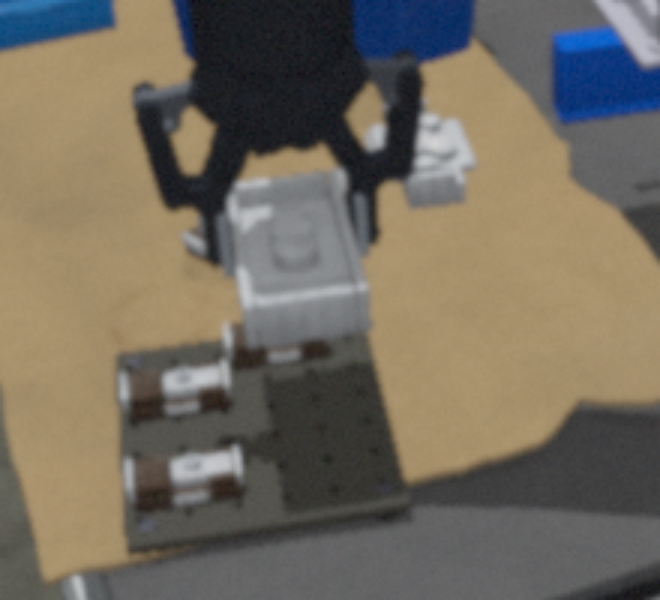

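The casting is held level by its long sides above the nest, with the side stops left and the end stop behind it. I descend just short of the plate.

{"api": "move_arm", "payload": {
  "rows": [
    [1, -1.3, -0.4, 31, 0, 0, 0.1],
    [1, -1.3, -0.3, 31, 0, 0, 0.1],
    [1, -1.2, -0.4, 31, 0, 0, 0.1],
    [1, 0, 0, 8, 0, 0, 0],
    [1, 0, 0, 3, 0, 0, 0],
    [1, 0, 0, 0, 0, 0, 0],
    [1, 0, 0, 0, 0, 0, 0]
  ]
}}

```text
time: 17.93
position: [544.4, 321.7, 26.7]
eef_rot: [179.9, -0.0, 168.6]
ft_force: [0.1, 0.0, -1.4]
opening: 0.688
grasp_force: 54.6
```

{"api": "move_arm", "payload": {
  "rows": [
    [1, 0, 0, 1.5, 0, 0, 0],
    [1, 0, 0, 1.5, 0, 0, 0],
    [1, 0, 0, 0, 0, 0, 0]
  ]
}}

```text
time: 18.18
position: [543.8, 321.4, 22.9]
eef_rot: [180.0, -0.0, 168.6]
ft_force: [-0.1, 0.0, -1.3]
opening: 0.687
grasp_force: 54.6
```

{"api": "move_arm", "payload": {
  "rows": [
    [1, 0, 0, 1.5, 0, 0, 0],
    [1, 0, 0, 1, 0, 0, 0],
    [1, 0, 0, 1, 0, 0, 0],
    [1, 0, 0, 0, 0, 0, 0]
  ]
}}

```text
time: 18.52
position: [543.5, 321.4, 20.0]
eef_rot: [-180.0, -0.0, 168.6]
ft_force: [-4.0, -3.5, 9.1]
opening: 0.69
grasp_force: 55.9
```

{"api": "move_arm", "payload": {
  "rows": [
    [1, 0, 0, -1, 0, 0, 0],
    [1, 0, 2, 0, 0, 0, 0.1],
    [1, 0, 2, 0, 0, 0, 0.1],
    [1, 0, 2, 0, 0, 0, 0],
    [1, 0, 1, 0, 0, 0, 0],
    [1, 0, 0, 0, 0, 0, 0]
  ]
}}

```text
time: 19.02
position: [545.3, 327.5, 20.0]
eef_rot: [-179.9, -0.0, 168.4]
ft_force: [-0.6, -3.1, 5.3]
opening: 0.691
grasp_force: 55.6
```

{"api": "move_arm", "payload": {
  "rows": [
    [1, 0, 1, 0, 0, 0, 0],
    [1, 0, 1, 0, 0, 0, 0],
    [1, 0, 1, 0, 0, 0, 0],
    [1, 0, 0, 0, 0, 0, 0]
  ]
}}

```text
time: 19.35
position: [546.0, 330.2, 20.0]
eef_rot: [-179.9, -0.0, 168.4]
ft_force: [-0.8, -4.7, 6.0]
opening: 0.688
grasp_force: 55.7
```

{"api": "move_arm", "payload": {
  "rows": [
    [1, 0, 1, 0, 0, 0, 0],
    [1, 0, 1, 0, 0, 0, 0],
    [1, 0, 0, 0, 0, 0, 0]
  ]
}}

```text
time: 19.6
position: [546.5, 332.1, 20.1]
eef_rot: [-179.9, -0.0, 168.4]
ft_force: [-1.0, -4.0, 6.6]
opening: 0.685
grasp_force: 55.7
```

{"api": "move_arm", "payload": {
  "rows": [
    [1, 0, 1, 0, 0, 0, 0],
    [1, 0, 1, 0, 0, 0, 0],
    [1, 0, 0, 0, 0, 0, 0]
  ]
}}

```text
time: 19.85
position: [546.8, 333.6, 20.1]
eef_rot: [-179.8, -0.0, 168.4]
ft_force: [0.0, -5.3, 7.0]
opening: 0.688
grasp_force: 55.7
```

{"api": "move_arm", "payload": {
  "rows": [
    [1, 0, 1, 0, 0, 0, 0],
    [1, 0, 1, 0, 0, 0, 0],
    [1, 0, 0, 0, 0, 0, 0]
  ]
}}

```text
time: 20.1
position: [546.8, 333.7, 20.2]
eef_rot: [-179.6, -0.1, 168.4]
ft_force: [-4.4, -10.6, 11.9]
opening: 0.688
grasp_force: 56.3
```

{"api": "move_arm", "payload": {
  "rows": [
    [1, 0, -1, -0.5, 0, 0, 0],
    [1, -2, 0, 0, 0, 0, 0],
    [1, -2, 0, 0, 0, 0, 0],
    [1, 0, 0, 0, 0, 0, 0]
  ]
}}

```text
time: 20.43
position: [547.1, 333.7, 20.1]
eef_rot: [-179.6, -0.4, 168.5]
ft_force: [-9.6, -7.3, 12.3]
opening: 0.693
grasp_force: 56.3
```

{"api": "move_arm", "payload": {
  "rows": [
    [1, -1, 0, 0, 0, 0, 0],
    [1, -1, 0, 0, 0, 0, 0],
    [1, 0, 0, 0, 0, 0, 0]
  ]
}}

```text
time: 20.68
position: [547.4, 333.7, 20.2]
eef_rot: [-179.6, -0.5, 168.6]
ft_force: [-14.1, -8.0, 14.4]
opening: 0.689
grasp_force: 56.7
```

{"api": "move_arm", "payload": {
  "rows": [
    [1, -1, 0, 0, 0, 0, 0],
    [1, -1, 0, 0, 0, 0, 0],
    [1, 0, 0, 0, 0, 0, 0]
  ]
}}

```text
time: 20.93
position: [547.8, 333.7, 20.2]
eef_rot: [-179.5, -0.6, 168.6]
ft_force: [-17.5, -8.3, 17.3]
opening: 0.688
grasp_force: 56.9
```

{"api": "move_arm", "payload": {
  "rows": [
    [1, 4, 0, -1, 0, 0, 0],
    [1, 0, -1, -1, 0, 0, 0],
    [1, 0, 0, 0, 0, 0, 0]
  ]
}}

```text
time: 21.18
position: [549.0, 333.2, 21.3]
eef_rot: [-179.9, -0.2, 168.4]
ft_force: [-3.2, -3.7, -0.3]
opening: 0.685
grasp_force: 54.8
```

```bash
cat > chk.py <<'E'
from h import *
from scipy.optimize import least_squares
np.set_printoptions(precision=1,suppress=True)
s=bot.sense();print(s['time'],s['position'],s['eef_rot'],s['ft_force'])
t=np.radians(-11.1);M=np.array([[np.cos(t),-np.sin(t)],[np.sin(t),np.cos(t)]]);loc=lambda p:M.T@(np.array(p)[:2]-[549.5,329.9])
for n in('scene','top'):
    save(n,f'k_{s["time"]:.1f}_{n}.png')
    for k,z in(('casting_1_centre',27),('nest',0),('side_stop',19),('end_stop',19)):
        for D in bot.pinpoint(n,k)[:5]:
            p=atz(n,D['uv'],z)
            if D['confidence']>.2 and np.hypot(*(p[:2]-[549.5,329.9]))<110: print(n,k,np.array(D['uv']),round(D['confidence'],2),p,'nest-local',loc(p))
E
python3 chk.py
```

```text
21.1833 [549.  333.2  21.3] [-179.9   -0.2  168.4] [-3.2 -3.7 -0.3]
scene casting_1_centre [235.5 339.9] 0.64 [545.  335.3  27. ] nest-local [-5.4  4.5]
scene side_stop [220.4 360.5] 0.96 [517.5 369.7  19. ] nest-local [-39.1  32.9]
scene end_stop [233.  320.5] 0.85 [603.7 321.3  19. ] nest-local [54.8  2. ]
top end_stop [239.6 256.4] 0.92 [595.9 319.   19. ] nest-local [47.6 -1.7]
```

{"api": "move_arm", "payload": {
  "rows": [
    [1, -2, 0, 0, 0, 0, 0],
    [1, -1, 0, 0, 0, 0, 0],
    [1, 0, 0, 0, 0, 0, 0]
  ]
}}

```text
time: 21.93
position: [551.8, 332.7, 21.1]
eef_rot: [-179.8, -0.2, 168.4]
ft_force: [-4.6, -4.1, -2.4]
opening: 0.686
grasp_force: 54.9
```

{"api": "move_arm", "payload": {
  "rows": [
    [1, -2, 0, 0, 0, 0, 0],
    [1, -1, 0, 0, 0, 0, 0],
    [1, 0, 0, 0, 0, 0, 0]
  ]
}}

```text
time: 22.18
position: [551.9, 332.6, 21.1]
eef_rot: [-179.7, -0.5, 168.5]
ft_force: [-11.6, -4.6, 4.6]
opening: 0.689
grasp_force: 55.5
```

{"api": "move_arm", "payload": {
  "rows": [
    [1, 1, 0.5, 0, 0, 0, 0],
    [1, 0, 0, 1, 0, 0, 0],
    [1, 0, 0, 0.5, 0, 0, 0],
    [1, 0, 0, 0, 0, 0, 0]
  ]
}}

```text
time: 22.52
position: [551.9, 332.7, 20.5]
eef_rot: [-179.7, -0.4, 168.5]
ft_force: [-11.6, -6.9, 8.6]
opening: 0.69
grasp_force: 56.0
```

{"api": "move_arm", "payload": {
  "rows": [
    [0, 0, 0, 0, 0, 0, 0],
    [0, 0, 0, 0, 0, 0, 0],
    [0, 0, 0, 0, 0, 0, 0],
    [0, 0, 0, 0, 0, 0, 0]
  ]
}}

```text
time: 22.85
position: [556.0, 334.3, 20.9]
eef_rot: [179.9, -0.0, 168.4]
ft_force: [0.1, 0.2, -0.3]
opening: 0.997
grasp_force: 0.0
```

{"api": "move_arm", "payload": {
  "rows": [
    [0, 0, 0, -10, 0, 0, 0],
    [0, 0, 0, -30, 0, 0, 0],
    [0, 0, 0, -40, 0, 0, 0],
    [0, 0, 0, -40, 0, 0, 0],
    [0, 0, 0, -40, 0, 0, 0],
    [0, 0, 0, 0, 0, 0, 0]
  ]
}}

```text
time: 23.35
position: [558.8, 337.5, 190.5]
eef_rot: [179.4, 0.5, 168.4]
ft_force: [2.0, 1.5, 1.0]
opening: 0.997
grasp_force: 0.0
```

{"api": "move_arm", "payload": {
  "rows": [
    [0, 0, -35, -20, 0, 0, 0],
    [0, 0, -35, -20, 0, 0, 0],
    [0, 0, -35, -20, 0, 0, 0],
    [0, 0, -35, 0, 0, 0, 0],
    [0, 0, -35, 0, 0, 0, 0],
    [0, 0, -35, 0, 0, 0, 0],
    [0, 0, -35, 0, 0, 0, 0],
    [0, 0, -35, 0, 0, 0, 0]
  ]
}}

```text
time: 24.02
position: [498.9, 57.9, 241.3]
eef_rot: [-180.0, -0.0, 168.4]
ft_force: [1.3, -0.3, 0.3]
opening: 0.998
grasp_force: 0.0
```

```bash
python3 chk.py
cat > chk2.py <<'E'
from h import *
import glob
np.set_printoptions(precision=1,suppress=True)
D=bot.trace('top','casting_1_centre')
for d in D:
    p=atz('top',d['uv'],27)
    if np.hypot(*(p[:2]-[549.5,329.9]))<60:
        pts=np.argwhere(d['pixels'])[:,::-1].astype(np.float32)
        H=np.array([atz('top',q,40)[:2] for q in cv2.convexHull(pts)[:,0]],np.float32);print(d['confidence'],len(pts),cv2.minAreaRect(H))
E
python3 chk2.py
```

```text
24.0167 [498.9  57.9 241.3] [-180.    -0.   168.4] [ 1.3 -0.3  0.3]
scene casting_1_centre [237.1 339.2] 0.83 [545.6 332.5  27. ] nest-local [-4.3  1.8]
scene side_stop [220.6 357.7] 0.9 [523.5 367.5  19. ] nest-local [-32.8  31.9]
scene end_stop [233.  320.5] 0.59 [603.7 321.3  19. ] nest-local [54.8  2. ]
top casting_1_centre [229.6 275.6] 0.6 [557.3 336.5  27. ] nest-local [6.4 8. ]
top nest [236.7 280.7] 0.56 [549.7 327.1   0. ] nest-local [ 0.7 -2.7]
top side_stop [213.6 291.9] 0.92 [526.3 368.8  19. ] nest-local [-30.3  33.7]
top end_stop [242.2 255.1] 0.77 [598.4 314.   19. ] nest-local [51.1 -6.2]
0.97 1902 ((550.9697875976562, 329.6679382324219), (65.39512634277344, 110.2850570678711), 78.3354263305664)
```

Casting reads flat, yaw −11.7° (nest −11.1°), near the seat. I'll verify by touch that it is snug: a gentle push on the free −x end with shut fingers.

Run:
```python
from h import *
st=plan([469,349,150],[180,0,168.5],close=1)
st=plan([469,349,31],[180,0,168.5],st,close=1)
```

```text
n 8 d 303.9 a 0.1
[[1,10.8,34.6,11.3,0,-0.01,0.01],[1,10.9,34.6,11.4,0,-0.02,0],[1,10.8,34.6,11.3,0.01,-0.01,0.01],[1,10.9,34.5,11.4,0,-0.01,0],[1,10.9,34.6,11.3,0,-0.02,0.01],[1,10.8,34.6,11.3,0,-0.01,0.01],[1,10.9,34.6,11.4,0,-0.02,0],[1,10.9,34.6,11.3,0,-0.01,0.01]]
n 4 d 119.0 a 0.0
[[1,0,0,29.7,0,0,0],[1,0,0,29.8,0,0,0],[1,0,0,29.7,0,0,0],[1,0,0,29.8,0,0,0]]
```

{"api": "move_arm", "payload": {
  "rows": [
    [1, 10.9, 34.6, 11.3, 0, 0, 0],
    [1, 10.9, 34.6, 11.3, 0, 0, 0],
    [1, 10.9, 34.6, 11.3, 0, 0, 0],
    [1, 10.9, 34.6, 11.3, 0, 0, 0],
    [1, 10.9, 34.6, 11.3, 0, 0, 0],
    [1, 10.9, 34.6, 11.3, 0, 0, 0],
    [1, 10.9, 34.6, 11.3, 0, 0, 0],
    [1, 10.9, 34.6, 11.3, 0, 0, 0]
  ],
  "force": 20
}}

```text
time: 25.23
position: [468.4, 350.3, 149.4]
eef_rot: [-180.0, -0.1, 168.5]
ft_force: [0.2, -0.5, 1.1]
opening: 0.001
grasp_force: 0.0
```

{"api": "move_arm", "payload": {
  "rows": [
    [1, 0, 0, 0, 0, 0, 0],
    [1, 0, 0, 30, 0, 0, 0],
    [1, 0, 0, 30, 0, 0, 0],
    [1, 0, 0, 30, 0, 0, 0],
    [1, 0, 0, 20, 0, 0, 0],
    [1, 0, 0, 8, 0, 0, 0],
    [1, 0, 0, 0, 0, 0, 0],
    [1, 0, 0, 0, 0, 0, 0]
  ]
}}

```text
time: 25.9
position: [468.9, 348.7, 32.8]
eef_rot: [180.0, -0.1, 168.5]
ft_force: [-0.2, -0.3, 0.6]
opening: -0.002
grasp_force: 0.0
```

{"api": "move_arm", "payload": {
  "rows": [
    [1, -3, 0, 0, 0, 0, 0],
    [1, -3, 0, 0, 0, 0, 0],
    [1, -2, 0, 0, 0, 0, 0],
    [1, -2, 0, 0, 0, 0, 0],
    [1, 0, 0, 0, 0, 0, 0]
  ]
}}

```text
time: 26.32
position: [479.8, 345.7, 32.8]
eef_rot: [180.0, -0.0, 168.4]
ft_force: [0.2, -0.1, -1.2]
opening: 0.002
grasp_force: 0.0
```

{"api": "move_arm", "payload": {
  "rows": [
    [1, -1.5, 0, 0, 0, 0, 0],
    [1, -1.5, 0, 0, 0, 0, 0],
    [1, 0, 0, 0, 0, 0, 0]
  ]
}}

```text
time: 26.57
position: [482.0, 345.2, 32.2]
eef_rot: [-180.0, -0.1, 168.4]
ft_force: [0.2, -0.0, 0.0]
opening: 0.001
grasp_force: 0.0
```

{"api": "move_arm", "payload": {
  "rows": [
    [1, -1.5, 0, 0, 0, 0, 0],
    [1, -1.5, 0, 0, 0, 0, 0],
    [1, 0, 0, 0, 0, 0, 0]
  ]
}}

```text
time: 26.82
position: [485.0, 344.7, 32.2]
eef_rot: [-180.0, -0.1, 168.4]
ft_force: [0.2, -0.2, -0.4]
opening: -0.0
grasp_force: 0.0
```

{"api": "move_arm", "payload": {
  "rows": [
    [1, -1.5, 0, 0, 0, 0, 0],
    [1, -1.5, 0, 0, 0, 0, 0],
    [1, 0, 0, 0, 0, 0, 0]
  ]
}}

```text
time: 27.07
position: [487.6, 344.1, 32.2]
eef_rot: [-180.0, -0.1, 168.4]
ft_force: [0.2, 0.2, 0.8]
opening: 0.002
grasp_force: 0.0
```

{"api": "move_arm", "payload": {
  "rows": [
    [1, -1.5, 0, 0, 0, 0, 0],
    [1, -1, 0, 0, 0, 0, 0],
    [1, 0, 0, 0, 0, 0, 0]
  ]
}}

```text
time: 27.32
position: [487.8, 344.1, 32.2]
eef_rot: [-179.9, -0.3, 168.5]
ft_force: [-6.4, -1.4, 3.0]
opening: 0.001
grasp_force: 2.8
```

The end stop holds: stuck at 6 N, far more than sliding friction alone. The side stops held the same line in both earlier pushes. I retreat and hand in.

{"api": "move_arm", "payload": {
  "rows": [
    [1, 5, 0, 0, 0, 0, 0],
    [1, 10, 0, 0, 0, 0, 0],
    [1, 0, 0, -30, 0, 0, 0],
    [1, 0, 0, -40, 0, 0, 0],
    [1, 0, 0, -40, 0, 0, 0],
    [1, 0, 0, -20, 0, 0, 0],
    [1, 0, 0, 0, 0, 0, 0]
  ]
}}

```text
time: 27.9
position: [477.3, 349.2, 167.6]
eef_rot: [179.6, 0.3, 168.4]
ft_force: [1.0, -0.4, 0.3]
opening: -0.002
grasp_force: 0.0
```

{"api": "move_arm", "payload": {
  "rows": [
    [1, 0, -38, 0, 0, 0, 0],
    [1, 0, -38, 0, 0, 0, 0],
    [1, 0, -38, 0, 0, 0, 0],
    [1, 0, -38, 0, 0, 0, 0],
    [1, 0, -38, 0, 0, 0, 0],
    [1, 0, -38, 0, 0, 0, 0],
    [1, 0, 0, 0, 0, 0, 0],
    [1, 0, 0, 0, 0, 0, 0]
  ]
}}

```text
time: 28.57
position: [429.3, 120.5, 161.7]
eef_rot: [-179.9, -0.1, 168.1]
ft_force: [0.7, 1.3, 0.2]
opening: 0.001
grasp_force: 0.0
```

```bash
python3 chk.py; python3 chk2.py; python3 -c "
from rig import bot
print(bot.close_job())"
```

```text
28.5667 [429.3 120.5 161.7] [-179.9   -0.1  168.1] [0.7 1.3 0.2]
scene casting_1_centre [235.6 336.2] 0.6 [553.6 332.4  27. ] nest-local [3.6 3.2]
scene side_stop [220.6 355.2] 0.76 [529.1 365.9  19. ] nest-local [-27.   31.3]
scene end_stop [234.9 320.5] 0.79 [602.3 318.4  19. ] nest-local [54.  -1.1]
top casting_1_centre [233.9 273.8] 0.91 [560.8 328.1  27. ] nest-local [11.4  0.4]
top nest [237.7 279.8] 0.61 [551.5 325.1   0. ] nest-local [ 2.9 -4.3]
top side_stop [210.1 294.6] 0.62 [521.  375.5  19. ] nest-local [-36.8  39.3]
top end_stop [238.4 255.2] 0.62 [598.2 321.5  19. ] nest-local [49.5  1.1]
0.71 1933 ((549.7117309570312, 330.63433837890625), (68.0272216796875, 110.9767074584961), 78.4888916015625)
the job is handed in; nothing more can be done
None
```

The job is handed in at 28.6 s. One casting was dropped and the gate shut again; the casting was laid flat open side up, set on the nest plate against the stops by touch and let go, but the judge's verdict was not shown.

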